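# Release an elbow pipe from a push-fit manifold and gauge it

### The job

Disconnect the steel elbow pipe from the push-fit connector on the manifold and set it fully home in the tube checking fixture, long leg down in both saddles and beaded leg down between the cheeks. First draw the black locking clip out from under the connector's release ring and lay it on the bench away from the manifold, then push the ring all the way down around the pipe while you pull the pipe straight up out of it. Lower the pipe into the fixture gently, do not drop it, and leave the can, bottle, aluminium fin and tape measure standing where they are.

Things in the scene. Friction and masses are not known exactly. Their poses are not given: they have to be found in the camera images.
- manifold: Fixed aluminium block 76x76x44 mm (top 52 mm above the bench) on a grey base plate 190x84x8 mm, push-fit connector upright in its top. Origin on the connector's axis at bench level; x level, along the pipe's long leg. Stands left or right of the timber. The beaded leg reaches 49.5 mm below the top of the raised ring: lift the pipe 55 mm to clear it.
- ring_top (a point): Centre of the top face of the connector's grey release ring, on its axis, 67 mm above the bench when up: a flat flange of 48 mm outer and 27 mm inner diameter, 6 mm thick, round the upright leg of the pipe, on a skirt 34 mm in diameter. The gap under the flange is 9 mm; the locking clip lies in it.
- ring (a joint): Travel of the sprung release ring, 0 up to 0.008 m fully down (4 N starts it, 10 N holds it down; blocked while the clip is in). Jaws over the pipe's bead part as it goes down; past 4 mm they free it. The bead is 1 mm below them, so fingertips that hold the ring fully down on both sides of the pipe can then grip the pipe there and pull it up past the jaws as the ring follows.
- tray (a point): Middle of the floor of the manifold's grey U-shaped pipe tray, in which the long leg lies at the start: 93 mm from the connector's axis, 93.5 mm above the bench. Tray 90 mm long, inner width 24 mm, walls up to 112 mm above the bench: no room to grip the long leg until it is lifted out.
- clip: Loose black plastic locking clip, 7 mm thick, 30 g: horseshoe (inner width 36, outer 53 mm) round the ring's skirt, lying on the block, with a flat pull tab 18 mm wide along its own +x, from x = 26 to 76 mm, that points away from the long leg give or take 15 degrees and overhangs the block from x = 40 mm. Origin at the horseshoe's centre, underside. Draw it straight along its +x, 35 mm or more.
- pipe: Loose steel elbow pipe, 18 mm outer diameter, bend radius 18 mm, about 0.18 kg. Origin where the two leg axes cross, 103 mm above the bench at the start; long leg along its +x to 145 mm, beaded leg along its -z to -85.5 mm. Bead: collar 25 mm in diameter, 61 to 65 mm below the origin. Centre of mass near x = 47, z = -19 mm.
- pipe_bead (a point): Centre of the pipe's bead, on the beaded leg 63 mm below the pipe's origin.
- pipe_far (a point): Free end of the pipe's long leg, 145 mm from the pipe's origin.
- fixture: Fixed tube checking fixture, base plate 172x78x10 mm. Origin at bench level under the middle of the nest; x level, along the long leg of a seated pipe. Stands on the other side of the timber from the manifold. Nest for the beaded leg: two aluminium cheeks at x = -11 to 11 mm, 30 mm apart inside, 102 mm high plus flared lips to 112 mm; no room for fingers on the pipe between them.
- fixture_nest (a point): Where the pipe's origin lies when the pipe is fully home in the fixture: above the fixture's origin, 100 mm above the bench.
- saddle_far (a point): Middle of the floor of the fixture's far steel saddle, 124 mm from the nest along x; the near one is at 29 mm. Each saddle is 12 mm long, U-shaped, inner width 20.6 mm, floor 91 mm above the bench, walls to 107 mm with flared lips to 116 mm. Between the saddles (x = 35 to 118 mm) a seated pipe's long leg can be gripped.
- timber: Loose timber offcut 260 mm long (its own y), 88 mm wide (its own x), 75 mm high, 1.1 kg, mid-bench, its length pointing roughly away from the robot. Origin at the centre of its underside. A handy rest: with the long leg across its top and the beaded leg beside it, end on the bench, the pipe stays put while it is let go and taken again.
- can: Bystander: full drink can, 66 mm diameter, 119 mm high, origin at the centre of its underside, behind the work. (Fixed clutter, tools and bins, lies only further out: more than 0.7 m ahead of the robot or more than 0.44 m to either side of its centre line.)
- bottle: Bystander: white bottle with a blue nozzle, 43 mm diameter, 128 mm high, origin at the centre of its underside. Stands left or right of the timber (swaps with the fin).
- fin: Bystander and obstacle: upright aluminium fin, 238 mm high, on a foot plate 120 mm long (its own y, roughly away from the robot) by 70 mm wide and 8 mm thick; the fin itself is 90 mm long and 6 mm thick. Origin at the centre of its underside. Stands between the timber and the manifold or fixture.
- tape: Bystander: black tape measure, 37x80x69 mm, origin at the centre of its underside, near the front edge of the bench.
There are look-alikes about, which are no part of the job. Of the things that look like the clip, the smaller one is meant.

How it is judged:
By the outcome, as a careful person would: the job done as asked, in the order asked, and still so for the second after the job is handed in, with the robot touching nothing.
It also fails if it takes over 70 s, if anything falls off the work surface, if the arm or the gripper's body presses on something with over 40 N, if the wrist force passes 120 N, or if a joint passes its speed limit or range.

### The arm

A 6-joint arm with a two-finger parallel gripper is mounted at the origin on a cart in front of the work surface, level with it; the furniture and walls round the work are solid. World frame = base frame: x ahead of the robot, y to its left, z up, the work surface at z = 0. Lengths are in mm, angles in degrees, forces in N, time in s.
With the tool pointing down it reaches from about 250 to 775 mm from the base axis. Payload 4 kg.
Tool frame: the origin (TCP) lies on the centre line of the jaws, within the pads' length; the fingertips stand 19 mm ahead of it and the grasp point (between the pads) is the TCP; z points along the fingers, x is the direction in which the jaws open and shut, and the axes are right-handed (so a half turn about z gives the same grasp; the last joint's range is limited). The gripper opens to 85 mm and grips with 20 to 120 N. Pads are 22 mm wide; open, the fingers measure 114 mm over their backs; the gripper's body (76 mm by 85 mm) begins 54 mm behind the grasp point. The pads swing forward as they close: fully open they stand 13 mm farther back than shut.
Start: joints at [58.608, 4.996, 78.535, -0, 96.463, -5.907], TCP at [236.662, 496.494, 250.341] pointing down, gripper open.
Joint ranges: [-177.83, 177.83], [-43.37, 116.18], [15.69, 146.23], [-61.86, 241.86], [9.47, 152.12], [-147.06, 147.06]. Speed limits (degrees/s): [159.86, 159.86, 180, 180, 180, 180].

### API

Orientations are given as a 3x3 rotation matrix whose columns are the frame's x, y, z axes.
In Python, from station import get_obs, imaging, robot, models gives the robot as it stands. The module is installed in compiled form; this text tells all that it offers.
- The arm moves only by the shell command python3 -m inch 'ROWS' [OPENING] [FORCE]. ROWS is JSON, a list of rows, each a list of 4 numbers: the shift along the tool's x, y, z in cm, then the turn about the tool's z in degrees. A call has 1 to 12 rows; each row is the pose to reach, as a shift and turn from the pose commanded when the call began, along the tool's axes at that moment; what a row does not reach only later rows make up. A row lasts 1/12 s, in which the tool goes at most 41.7 mm and 7.16 degrees, less where a joint would pass 70% of its speed; a pose out of reach is approached as far as the arm can. A call with a gripper value outside its range is refused whole. OPENING is the opening, from 0 (shut) to 1 (fully open), set as the call begins (- or left out, the last holds). The fingers move at their own pace and stop on an object; FORCE is the grip in N (left out, the last holds). Time passes only in rows, so rows that repeat a pose let the fingers close. It gives the time, the measured TCP pose, the force and the opening at its end, in the units of the state.
- get_obs(): the state, without advancing time (a new reading comes with each control period).
- imaging.snapshot(name): name is "scene" or "top"; returns a dict with "pixels" (420x560x3 uint8, red, green, blue), "depth" (420x560 float32, mm along the optical axis (not along the pixel's ray), 0 where there is no reading), "fx", "fy", "cx", "cy" (pixels), "dist" ([k1, k2, p1, p2, k3] as OpenCV has them; the pictures are not rectified), "xyz" and "attitude" of the camera in the world. Camera axes: x right, y down, z forward; pixel columns grow to the right and rows downward; lengths in mm; the calibration is good to about 2 mm. A picture is of the moment at which its call begins.
- robot.sign_off(): hands the job in, once; it reports no verdict.
Trained networks look in the newest picture that a camera, given by its name, has taken for a name from the list of things; names that differ only in an ending like _2 or _b are one class to them, and where a whole thing is asked for, a point or a joint stands for the part that bears it (a point fixed in the world has none). Each returns a list of dicts, best first, with "score" (0 to 1); they miss things now and then, are a little off and sometimes report something else, mostly with a low value. They report only what shows in the picture. A call takes as long as a camera call. They do not tell look-alikes from the thing itself.
- models.recognise(camera, name): "xy" ([column, row] in pixels, amid what is visible of it).
The state is a dict: "time_s": time; "joint_positions": joint angles; "qd": joint speeds; "effort": joint torques, N m; "tool_pos": TCP position; "tcp_rot": TCP orientation; "wrist_force": force on the tool from outside, world axes, zero at the start; "wrist_torque": the same for the moment, N m; "opening": opening from 0.0 (shut) to 1.0 (fully open).
Only numpy, scipy, OpenCV 4.12 (cv2) and the standard library are available. Lean on these libraries where they do the work, as an engineer would, in place of code of your own. Each camera call takes 0.05 s, during which the arm holds its last target. There are 200 camera calls.

## Working session

There is one attempt and no reset: what is moved stays moved. The work goes in short steps, Python scripts to look and compute and a shell command to move; the robot and the scene stay as the last step left them, time stands still between calls to the robot, and variables do not carry over. Pictures are saved under pics/ and viewed, about 8 in all and at most 12, crops included, and the job is handed in when it is done.

```bash
mkdir -p pics; ls; cat > h.py <<'E'
import numpy as np, cv2
from station import get_obs, imaging, robot, models
def snap(cam):
    return imaging.snapshot(cam)
def cloud(s):
    h,w=s["depth"].shape
    K=np.array([[s["fx"],0,s["cx"]],[0,s["fy"],s["cy"]],[0,0,1.]])
    u,v=np.meshgrid(np.arange(w),np.arange(h))
    p=cv2.undistortPoints(np.stack([u,v],-1).reshape(-1,1,2).astype(np.float64),K,np.array(s["dist"],float)).reshape(h,w,2)
    d=s["depth"].astype(float)
    c=np.dstack([p*d[...,None],d])
    W=c@np.array(s["attitude"]).T+np.array(s["xyz"])
    W[d<=0]=np.nan
    return W
def save(s,name):
    cv2.imwrite("pics/"+name,cv2.cvtColor(s["pixels"],cv2.COLOR_RGB2BGR))
E
python3 - <<'E'
from h import *
np.set_printoptions(precision=1,suppress=True)
o=get_obs(); print(o)
for c in ["top","scene"]:
    s=snap(c); save(s,c+"0.png"); W=cloud(s); print(c,s["xyz"],s["attitude"],s["fx"])
    np.savez("/tmp/%s.npz"%c,W=W,px=s["pixels"])
    for n in ["manifold","ring_top","clip","pipe","pipe_bead","pipe_far","fixture","timber","can","bottle","fin","tape"]:
        for r in models.recognise(c,n)[:3]:
            x,y=map(int,np.round(r["xy"])); print(n,r["score"],[x,y],W[y,x])
E
```

```text
pics
{'time_s': 0.0, 'joint_positions': array([58.6,  5. , 78.6, -0. , 96.5, -5.9]), 'qd': array([ 0.1, -0.1,  0. ,  0. ,  0. ,  0.1]), 'effort': array([ -0. , -35.2, -31.3,  -0. ,   0. ,   0. ]), 'tool_pos': array([236.4, 496.1, 249.1]), 'tcp_rot': array([[ 0.4,  0.9, -0. ],
       [ 0.9, -0.4, -0. ],
       [-0. , -0. , -1. ]]), 'wrist_force': array([-0.5, -0. , -0. ]), 'wrist_torque': array([ 0., -0.,  0.]), 'opening': 0.9995952219564667}
top [ 350.4 -194.1 2071.4] [[ 0.  -1.   0.1]
 [-1.  -0.   0. ]
 [ 0.  -0.1 -1. ]] 545.3011210339915
manifold 0.9 [311, 231] [ 488.2 -324.8   51.8]
clip 0.6 [404, 226] [ 510.6 -687.     6.5]
clip 0.44 [311, 253] [ 406.3 -324.    62. ]
pipe 0.6 [321, 221] [ 522.1 -358.9   91.7]
pipe_far 0.69 [319, 227] [ 499.2 -350.5  103.7]
fixture 0.98 [153, 223] [519.4 279.1   1. ]
timber 0.58 [219, 204] [584.3  15.2  83.4]
can 0.86 [175, 166] [718.6 175.  126. ]
can 0.34 [312, 231] [ 487.9 -328.2   56.7]
fin 0.6 [257, 244] [ 430.8 -131.3  246.2]
tape 0.67 [236, 258] [387.  -47.5  56. ]
scene [-479.8 -655.5  658.3] [[ 0.4 -0.4  0.8]
 [-0.9 -0.2  0.4]
 [-0.  -0.9 -0.4]] 400.29340713723826
manifold 0.71 [148, 202] [479.1 257.4  63.6]
manifold 0.55 [316, 249] [ 445.2 -362.8   48.9]
ring_top 0.58 [306, 242] [ 439.8 -334.2   68. ]
clip 0.55 [437, 278] [ 497.2 -687.1    9.8]
pipe 0.53 [310, 225] [ 462.  -336.7  112.2]
pipe_bead 0.71 [313, 228] [ 637.8 -288.2    1.1]
pipe_bead 0.33 [149, 202] [478.7 252.6  64.7]
pipe_far 0.79 [311, 224] [ 468.  -337.6  112.5]
pipe_far 0.54 [148, 202] [479.1 257.4  63.6]
fixture 0.9 [147, 203] [470.3 254.1  64.4]
timber 0.56 [220, 210] [501.6 -15.8  77. ]
can 0.78 [209, 178] [703.6 154.1  85.4]
bottle 0.7 [163, 220] [393.9 127.3  63. ]
fin 0.75 [154, 204] [503.  254.5  45.9]
fin 0.73 [242, 232] [ 425.6 -136.7   62.9]
tape 0.78 [208, 242] [364.5 -55.4  42.8]
```

```bash
python3 - <<'E'
from h import *
t=cv2.imread("pics/top0.png"); s=cv2.imread("pics/scene0.png")
print(t.shape)
a=cv2.resize(t[140:300,110:430],(800,400),interpolation=cv2.INTER_CUBIC)
cv2.imwrite("pics/a.png",a)
b=cv2.resize(s[150:310,120:440],(800,400),interpolation=cv2.INTER_CUBIC)
cv2.imwrite("pics/ab.png",cv2.resize(np.vstack([a,b]),(750,750))[:, :] if 0 else cv2.resize(np.vstack([a,b]),(600,600)))
c=np.vstack([cv2.resize(t[150:300,120:440],(640,300),interpolation=cv2.INTER_CUBIC),cv2.resize(s[160:310,120:440],(640,300),interpolation=cv2.INTER_CUBIC)])
cv2.imwrite("pics/ab.png",c)
E
```

```text
(420, 560, 3)
```

View pics/ab.png

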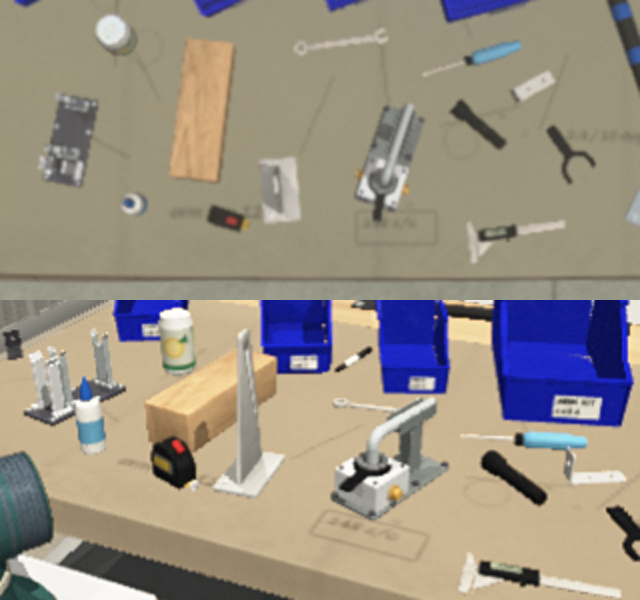

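```bash
python3 - <<'E'
from h import *
np.set_printoptions(precision=1,suppress=True,linewidth=160)
for c in ["top","scene"]:
    d=np.load("/tmp/%s.npz"%c); W=d["W"].reshape(-1,3); W=W[~np.isnan(W[:,0])]
    b=W[(W[:,0]>250)&(W[:,0]<300)&(abs(W[:,1])<400)]; print(c,"bench z",np.median(b[:,2]),b[:,2].std())
    def reg(x0,x1,y0,y1,z0,z1):
        m=(W[:,0]>x0)&(W[:,0]<x1)&(W[:,1]>y0)&(W[:,1]<y1)&(W[:,2]>z0)&(W[:,2]<z1); return W[m]
    def line(p,n):
        m=np.median(p,0); u,s,vt=np.linalg.svd((p-p.mean(0))[:,:2]); a=vt[0]*np.sign(vt[0][0])
        t=(p-p.mean(0))[:,:2]@a
        print(n,len(p),"mean",p.mean(0),"yaw",np.degrees(np.arctan2(a[1],a[0])),"ext",t.min(),t.max(),"ends",p.mean(0)[:2]+a*t.min(),p.mean(0)[:2]+a*t.max())
        r=cv2.minAreaRect(p[:,:2].astype(np.float32)); print("   rect",np.array(r[0]),np.array(r[1]),r[2])
    line(reg(380,680,-420,-260,100,120),"pipe")
    line(reg(380,680,-420,-260,58,78),"ring")
    line(reg(380,680,-420,-260,45,57),"blocktop")
    line(reg(380,680,-420,-260,6,14),"mbase")
    line(reg(400,650,200,360,6,17),"fixbase")
    line(reg(400,650,200,360,60,130),"fixhigh")
    line(reg(350,700,-80,100,70,82),"timber")
    line(reg(350,520,-220,-60,80,260),"fin")
    line(reg(350,520,-220,-60,5,14),"finfoot")
    line(reg(340,480,80,180,20,140),"bottle")
    if 1:
        p=reg(400,650,200,360,60,130); print(p[np.argsort(p[:,0])].astype(int).tolist() if c=="top" else "")
E
```

```text
top bench z -1.4725752608089806 16.234791862564144
pipe 240 mean [ 524.9 -348.5  109.7] yaw -18.628181655896444 ext -81.03856286044683 69.76416836902979 ends [ 448.1 -322.6] [ 591.  -370.8]
   rect [ 519.6 -346.5] [ 29.6 150.8] 71.42160034179688
ring 159 mean [ 436.9 -321.9   64.5] yaw -11.240190495238814 ext -58.43719834953168 49.49619606759283 ends [ 379.6 -310.5] [ 485.4 -331.5]
   rect [ 434.1 -317.9] [ 73.9 109.7] 72.84288024902344
blocktop 211 mean [ 448.6 -320.3   51.6] yaw 10.644278126985963 ext -65.507419890199 52.88501536623341 ends [ 384.2 -332.4] [ 500.6 -310.5]
   rect [ 436.7 -318.5] [ 75.  109.4] 71.39494323730469
mbase 548 mean [ 544.4 -342.8    9.2] yaw 1.1882721780470453 ext -164.22943553879895 135.29352851032095 ends [ 380.2 -346.2] [ 679.7 -340. ]
   rect [ 530.5 -341.4] [156.7 298.4] 89.99226379394531
fixbase 759 mean [525.9 270.9  10.5] yaw -1.3497174342168694 ext -125.67918429737107 123.41365972483081 ends [400.3 273.9] [649.3 268. ]
   rect [524.8 279.9] [159.6 249.4] 89.85900115966797
fixhigh 160 mean [521.3 272.8  95.4] yaw -11.106037650998976 ext -54.221318
[... 4789 characters left out ...]
71.37703075393554 149.91253746114353 ends [381.6  24.1] [701.8  -2.2]
   rect [537.8  10.1] [113.7 322.2] 89.60895538330078
fin 475 mean [ 434.8 -136.5  154.7] yaw 3.1630661949676413 ext -31.210068280142874 39.34886265925207 ends [ 403.6 -138.2] [ 474.1 -134.3]
   rect [ 438.7 -134.4] [70.6  9.1] 5.719659805297852
finfoot 447 mean [ 422.9 -138.1    9.4] yaw -23.936716547653067 ext -94.36631629491222 113.63574899365015 ends [336.6 -99.8] [ 526.7 -184.2]
   rect [ 434.7 -141.7] [157.7 166.5] 89.14012145996094
bottle 361 mean [400.8 127.5  66.7] yaw -48.81364149482304 ext -20.902384521801515 20.983119315213447 ends [387.  143.2] [414.6 111.7]
   rect [402.5 129.3] [29.  41.8] 39.961883544921875
```

The top and scene crops agree. The manifold is on the right, with its long leg pointing up-right from ring crop pixel (382,178) to (411,105) and the clip tab toward the robot at (378,218). The fixture is on the left at (68,140), the fin is between timber and manifold, and the bottle is on the fixture side. The larger clip look-alike is at (570,150). Next I'll refine the poses with averaged depth and a model fit.

```bash
cat > fit.py <<'E'
from h import *
from scipy.optimize import least_squares
def box(p,lo,hi):
    c=(np.array(lo)+hi)/2; h=(np.array(hi)-lo)/2; q=abs(p-c)-h
    return np.linalg.norm(np.maximum(q,0),axis=1)+np.minimum(q.max(1),0)
def seg(p,a,b,r):
    a=np.array(a,float);b=np.array(b,float);t=np.clip((p-a)@(b-a)/((b-a)@(b-a)),0,1)
    return np.linalg.norm(p-a-t[:,None]*(b-a),axis=1)-r
def cyl(p,z0,z1,r):
    q=np.c_[np.hypot(p[:,0],p[:,1])-r,abs(p[:,2]-(z0+z1)/2)-(z1-z0)/2]
    return np.linalg.norm(np.maximum(q,0),axis=1)+np.minimum(q.max(1),0)
def pipe(p,z=103):
    a=[seg(p,(18,0,z),(136,0,z),9),seg(p,(0,0,z-18),(0,0,z-80),9)]
    th=np.radians([180,150,120,90]); q=[(18+18*np.cos(t),0,z-18+18*np.sin(t)) for t in th]
    a+=[seg(p,q[i],q[i+1],9) for i in range(3)]
    return np.min(a,0)
def manifold(p): return np.min([box(p,(-38,-38,8),(38,38,52)),cyl(p,61,67,24),pipe(p),
    box(p,(48,-15,90),(138,-12,112)),box(p,(48,12,90),(138,15,112))],0)
def fixture(p): return np.min([box(p,(-11,15,10),(11,19,107)),box(p,(-11,-19,10),(11,-15,107))]+
    [f for x in (29,124) for f in (box(p,(x-6,10.3,60),(x+6,14,110)),box(p,(x-6,-14,60),(x+6,-10.3,110)),box(p,(x-6,-14,60),(x+6,14,91)))],0)
def timber(p): return box(p,(-44,-130,0),(44,130,75))
def clipm(p): return box(p,(26,-9,0),(76,9,7))
def loc(P,q):
    a=np.radians(q[2]);d=P-np.array([q[0],q[1],0 if len(q)<4 else q[3]]);c,s=np.cos(a),np.sin(a)
    return np.c_[c*d[:,0]+s*d[:,1],-s*d[:,0]+c*d[:,1],d[:,2]]
def fit(P,m,q0,fs=2.,gate=10):
    q=np.array(q0,float)
    for _ in range(3):
        S=P[abs(m(loc(P,q)))<gate]
        r=least_squares(lambda v:m(loc(S,v)),q,loss="soft_l1",f_scale=fs,x_scale=[1,1,1]); q=r.x
    return q,len(S),np.median(abs(m(loc(S,q))))
def frames(cam,n):
    ss=[snap(cam) for _ in range(n)]; D=np.stack([s["depth"] for s in ss]).astype(float); D[D<=0]=np.nan
    ss[0]["depth"]=np.nan_to_num(np.nanmedian(D,0)); ss[0]["pixels"]=np.mean([s["pixels"] for s in ss],0).astype(np.uint8)
    return ss[0]
def crop(W,x0,x1,y0,y1,z0,z1):
    W=W.reshape(-1,3); W=W[~np.isnan(W[:,0])]
    return W[(W[:,0]>x0)&(W[:,0]<x1)&(W[:,1]>y0)&(W[:,1]<y1)&(W[:,2]>z0)&(W[:,2]<z1)]
E
python3 - <<'E'
from fit import *
np.set_printoptions(precision=1,suppress=True,linewidth=160)
Ws={}
for c in ["top","scene"]:
    s=frames(c,10); Ws[c]=cloud(s); np.savez("/tmp/%s.npz"%c,W=Ws[c],px=s["pixels"])
Ws["both"]=np.vstack([w.reshape(-1,3) for w in Ws.values()])
for c,W in Ws.items():
    B=crop(W,330,380,-260,260,-30,20); print(c,"bench",np.median(B[:,2]))
    print("manifold",fit(crop(W,380,640,-420,-250,20,130),manifold,(454,-325,-18.4)))
    print("fixture",fit(crop(W,420,650,200,350,30,125),fixture,(478,277,-10)))
    print("timber",fit(crop(W,380,700,-80,100,20,90),timber,(537,10,-6)))
    for y in (165,173,180): print("clip",fit(crop(W,350,440,-345,-280,45,66),lambda p:clipm(p-[0,0,52]),(454,-325,y),gate=8))
    for n,R in dict(can=(640,800,120,230,30,110),bottle=(360,460,90,180,30,110),fin=(370,520,-180,-90,60,240)).items():
        p=crop(W,*R); print(n,np.median(p,0),p.min(0),p.max(0))
E
```

```text
top bench 1.1408853203888611
manifold (array([ 452.1, -324.4,  -18.6]), 701, np.float64(1.1912483337742605))
fixture (array([477.8, 277. ,  -9.9]), 182, np.float64(1.2421506387156511))
timber (array([535.5, -69.1,  -1.8]), 711, np.float64(1.7098708234284459))
clip (array([ 457.7, -318.8,  177.1]), 100, np.float64(1.7638914354736364))
clip (array([ 455.5, -327.5,  169. ]), 97, np.float64(1.6022735553920278))
clip (array([ 455.3, -340.3,  156.4]), 103, np.float64(1.7733799985077143))
can [704.3 157.4  90.2] [692.1 143.   34. ] [756.6 209.2 109.9]
bottle [409.8 130.3  84.9] [389.5 117.   33.6] [430.4 158.2 108.8]
fin [ 433.  -133.5  182.4] [ 401.7 -137.3   60.7] [ 475.2 -127.   239.6]
scene bench 2.9722246348303543
manifold (array([ 455. , -326.7,  -18.4]), 1078, np.float64(0.8842868372346508))
fixture (array([478.9, 274.4,  -9.2]), 530, np.float64(0.9218591731857302))
timber (array([523. , -68.9,  -9.6]), 521, np.float64(2.3045692361791907))
clip (array([ 457.1, -330.5,  168. ]), 139, np.float64(2.1491283875153613))
clip (array([ 456.4, -337.1,  163.9]), 150, np.float64(2.5156648803346
[... 449 characters left out ...]
(1.300078302466801))
timber (array([523.7, -66. ,  -9.6]), 1233, np.float64(2.0894509644342634))
clip (array([ 457.4, -327.6,  169.7]), 240, np.float64(2.0803773589244514))
clip (array([ 456.2, -335.4,  162.6]), 244, np.float64(2.112297683130028))
clip (array([ 455.3, -341.5,  157.3]), 255, np.float64(2.3852402132653197))
can [702.  157.3  75.4] [691.9 141.8  30.3] [756.6 209.2 109.9]
bottle [401.5 127.3  75.9] [389.5 114.7  30. ] [430.4 158.2 109.9]
fin [ 432.  -136.4  143.1] [ 401.7 -140.6   60.1] [ 478.1 -127.   239.8]fit.py:34: RuntimeWarning: All-NaN slice encountered
  ss[0]["depth"]=np.nan_to_num(np.nanmedian(D,0)); ss[0]["pixels"]=np.mean([s["pixels"] for s in ss],0).astype(np.uint8)
```

```bash
python3 - <<'E'
from fit import *
np.set_printoptions(precision=1,suppress=True,linewidth=160)
M=np.array([454,-325.8])
for c in ["top","scene"]:
    d=np.load("/tmp/%s.npz"%c); W=d["W"]; px=d["px"].astype(int); 
    X=W[...,0];Y=W[...,1];Z=W[...,2]
    r=np.hypot(X-M[0],Y-M[1])
    m=(px.max(2)<75)&(r>40)&(r<90)&(Z>35)&(Z<75)&(X<440)
    w=255-px.max(2)[m]; cx=X[m].mean();cy=Y[m].mean(); print(c,m.sum(),"tab cen",cx,cy,Z[m].mean(),"yaw",np.degrees(np.arctan2(cy-M[1],cx-M[0])),"r",r[m].min(),r[m].max())
    A=np.c_[X[m],Y[m]]; u,s,vt=np.linalg.svd(A-A.mean(0)); print("  pca yaw",np.degrees(np.arctan2(vt[0,1],vt[0,0])),s)
    t=(abs(Z-75)<5)&(X>395)&(X<690)&(Y>-80)&(Y<90)&(px[...,0]-px[...,2]>50)
    T=np.c_[X[t],Y[t]]; print("timber",t.sum(),cv2.minAreaRect(T.astype(np.float32)))
    u,s,vt=np.linalg.svd(T-T.mean(0)); a=vt[0]; print("  mean",T.mean(0),"yaw",np.degrees(np.arctan2(a[1],a[0])))
    for k in (vt[0],vt[1]):
        q=np.percentile((T-T.mean(0))@k,[1,99]); print("   ext",q)
E
```

```text
top 27 tab cen 398.98748188519744 -314.6995102546906 59.76025819898737 yaw 168.59197335936344 r 40.559308257806336 71.70034674303649
  pca yaw 169.22294944360442 [50.3 16.3]
timber 1486 ((574.5065307617188, 13.896797180175781), (89.19354248046875, 239.64132690429688), 83.65613555908203)
  mean [571.7  13.1] yaw 173.72510774728872
   ext [-116.2  114.9]
   ext [-43.8  42.7]
scene 55 tab cen 394.37173355199866 -319.12716075742907 60.30348092826179 yaw 173.61474936537866 r 40.2483651984209 75.26556867514061
  pca yaw 164.99471966728262 [83.2 34.3]
timber 776 ((574.797607421875, 10.779457092285156), (89.44044494628906, 238.9232635498047), 83.64859008789062)
  mean [549.6  10.7] yaw 175.28695481109486
   ext [-138.1   93.5]
   ext [-45.7  43.5]
```

```bash
cat > go.py <<'E'
# go.py x y z yaw ... : shifts (cm, deg) from the measured pose, in tool axes, to each target
import sys; from h import *
o=get_obs(); R=np.array(o["tcp_rot"]); p=np.array(o["tool_pos"]); y0=np.degrees(np.arctan2(R[1,0],R[0,0]))
print("t",round(o["time_s"],2),"p",np.round(p,1),"yaw",round(y0,1),"tilt",np.round(R[2],3),"F",np.round(o["wrist_force"],1),"open",round(o["opening"],3),"q",np.round(o["joint_positions"]))
v=list(map(float,sys.argv[1:]))
for i in range(0,len(v),4):
    d=R.T@(np.array(v[i:i+3])-p)/10; print(np.round(d,2),"turn",round(-((v[i+3]-y0+180)%360-180),1))
E
python3 go.py 300 80 330 80  397 -316 330 80 397 -316 110 80
```

```text
t 2.3 p [236.6 496.5 250.3] yaw 64.5 tilt [-0.  0. -1.] F [0.3 0.4 0.7] open 1.0 q [59.  5. 79. -0. 96. -6.]
[-34.87  23.64  -7.97] turn -15.5
[-66.44  49.44  -7.97] turn -15.5
[-66.44  49.44  14.03] turn -15.5
```

```bash
python3 -m inch '[[-34.87,23.64,-7.97,-15.5],[-34.87,23.64,-7.97,-15.5],[-34.87,23.64,-7.97,-15.5],[-34.87,23.64,-7.97,-15.5],[-34.87,23.64,-7.97,-15.5],[-34.87,23.64,-7.97,-15.5],[-34.87,23.64,-7.97,-15.5],[-34.87,23.64,-7.97,-15.5],[-34.87,23.64,-7.97,-15.5],[-66.44,49.44,-7.97,-15.5],[-66.44,49.44,-7.97,-15.5],[-66.44,49.44,-7.97,-15.5]]' 0.5; python3 go.py 397 -316 330 80 397 -316 110 80
```

```text
time_s: 3.3
tool_pos: [320.3, 8.7, 323.5]
tcp_rot: [[0.173, 0.985, 0.003], [0.985, -0.173, -0.0], [0.0, 0.003, -1.0]]
wrist_force: [2.3, -0.6, -0.5]
opening: 0.497
t 3.3 p [320.3   8.7 323.5] yaw 80.0 tilt [ 0.     0.003 -1.   ] F [ 2.3 -0.6 -0.5] open 0.497 q [ -9. -25.  96.   0. 109. -89.]
[-30.65  13.18  -0.62] turn 0.0
[-30.66  13.11  21.38] turn 0.0
```

```bash
python3 -m inch '[[-30.6,13.2,-0.6,0],[-30.6,13.2,-0.6,0],[-30.6,13.2,-0.6,0],[-30.6,13.2,-0.6,0],[-30.6,13.2,-0.6,0],[-30.6,13.2,-0.6,0],[-30.6,13.2,-0.6,0],[-30.6,13.2,-0.6,0],[-30.6,13.2,21.3,0],[-30.6,13.2,21.3,0],[-30.6,13.2,21.3,0],[-30.6,13.2,21.3,0]]' 0.5; python3 go.py 397 -316 110 80
```

```text
time_s: 4.3
tool_pos: [397.5, -314.2, 160.4]
tcp_rot: [[0.174, 0.985, 0.001], [0.985, -0.174, -0.0], [-0.0, 0.001, -1.0]]
wrist_force: [1.8, -0.6, 0.1]
opening: 0.501
t 4.3 p [ 397.5 -314.2  160.4] yaw 80.0 tilt [-0.     0.001 -1.   ] F [ 1.8 -0.6  0.1] open 0.501 q [ -45.    1.   93.    0.   86. -125.]
[-0.19 -0.02  5.04] turn -0.0
```

```bash
python3 -m inch '[[-0.1,0,5.5,0],[-0.1,0,5.5,0],[-0.1,0,5.5,0]]' 0.45; python3 go.py 397 -316 100 80; python3 - <<'E'
from h import *
t=snap("top");s=snap("scene")
a=cv2.resize(t["pixels"][215:275,280:350],(560,480),interpolation=cv2.INTER_CUBIC)
b=cv2.resize(s["pixels"][210:270,270:350],(640,480),interpolation=cv2.INTER_CUBIC)
cv2.imwrite("pics/c1.png",cv2.cvtColor(cv2.resize(np.hstack([a,b]),(800,320)),cv2.COLOR_RGB2BGR))
E
```

```text
time_s: 4.55
tool_pos: [394.6, -312.0, 101.3]
tcp_rot: [[0.174, 0.985, -0.008], [0.985, -0.174, 0.008], [0.007, -0.009, -1.0]]
wrist_force: [-0.3, -0.4, 0.7]
opening: 0.452
t 4.55 p [ 394.6 -312.   101.3] yaw 80.0 tilt [ 0.007 -0.009 -1.   ] F [-0.3 -0.4  0.7] open 0.452 q [ -45.    4.   97.    0.   80. -125.]
[-0.35  0.31  0.13] turn 0.0
```

View pics/c1.png

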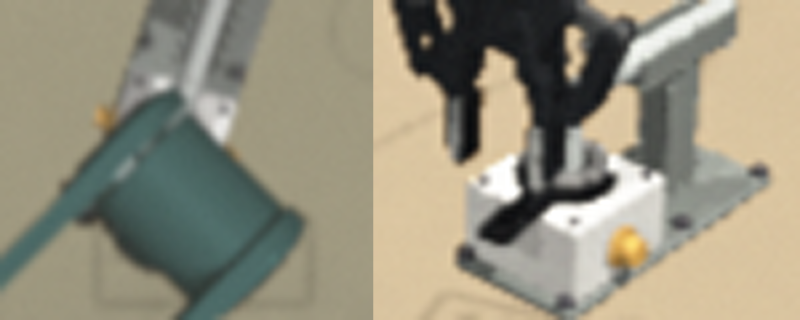

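The right half, from the scene camera, shows the fingers at (460,150) and (545,180) straddling the clip tab at (505,225). Next I settle and lower.

```bash
python3 go.py 397 -316 74 80; python3 - <<'E'
from fit import *
# clip tab yaw with fresh frames, from scene: colour-dark pixels near block top
E
```

```text
t 4.65 p [ 397.5 -314.8  107.3] yaw 80.0 tilt [ 0.  0. -1.] F [-0.3  0.1  0.4] open 0.449 q [ -45.    4.   96.    0.   80. -125.]
[-0.12 -0.03  3.33] turn 0.0
```

```bash
python3 -m inch '[[-0.1,0,3.4,0],[-0.1,0,3.4,0],[-0.1,0,3.4,0],[-0.1,0,3.4,0]]'; python3 -m inch '[[0,0,0,0],[0,0,0,0],[0,0,0,0],[0,0,0,0],[0,0,0,0],[0,0,0,0]]' 0 40; python3 go.py 397 -316 73 80
```

```text
time_s: 4.98
tool_pos: [398.3, -316.7, 75.6]
tcp_rot: [[0.173, 0.985, 0.003], [0.985, -0.173, -0.003], [-0.002, 0.003, -1.0]]
wrist_force: [-0.2, -0.6, -0.0]
opening: 0.446
time_s: 5.48
tool_pos: [398.1, -316.6, 74.8]
tcp_rot: [[0.173, 0.985, 0.003], [0.985, -0.173, -0.003], [-0.002, 0.003, -1.0]]
wrist_force: [0.2, 0.0, 5.3]
opening: 0.184
t 5.48 p [ 398.1 -316.6   74.8] yaw 80.0 tilt [-0.002  0.003 -1.   ] F [0.2 0.  5.3] open 0.184 q [ -45.    6.   98.    0.   76. -125.]
[ 0.04 -0.12  0.18] turn 0.0
```

```bash
python3 -m inch '[[0,-0.5,-0.05,0],[0,-1.5,-0.05,0],[0,-2.5,-0.05,0],[0,-3.5,-0.05,0],[0,-4.5,-0.05,0],[0,-5.5,-0.1,0],[0,-6.5,-0.1,0],[0,-7,-0.1,0],[0,-7,-0.1,0]]'; python3 - <<'E'
from h import *
t=snap("top");s=snap("scene")
b=cv2.resize(s["pixels"][205:285,250:350],(750,600),interpolation=cv2.INTER_CUBIC)
cv2.imwrite("pics/c2.png",cv2.cvtColor(b,cv2.COLOR_RGB2BGR))
E
python3 go.py 341 -430 90 80
```

```text
time_s: 6.23
tool_pos: [326.4, -302.7, 73.2]
tcp_rot: [[0.175, 0.985, -0.002], [0.985, -0.175, 0.002], [0.001, -0.002, -1.0]]
wrist_force: [0.2, -0.1, -0.5]
opening: 0.181
t 6.33 p [ 327.8 -303.3   73.7] yaw 80.0 tilt [ 0.001 -0.    -1.   ] F [ 0.7 -0.4 -0. ] open 0.19 q [ -50.   -2.  106.    0.   76. -130.]
[-12.24   3.5   -1.63] turn -0.0
```

View pics/c2.png

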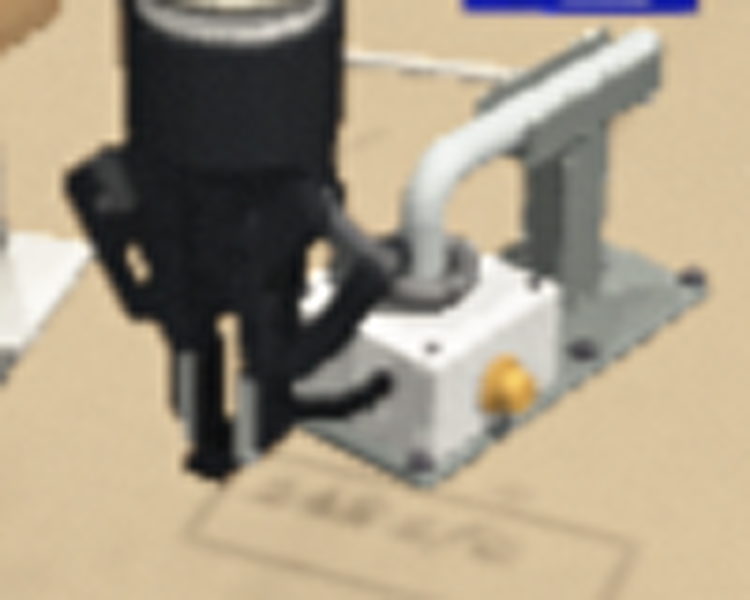

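The clip is out: it is held by the tab, with one prong visible at (380,385), clear of the block, and the ring is bare at (430,270). Next I lay it to the right of the manifold.

```bash
python3 -m inch '[[0,0,-3,0],[-4,1.1,-3.5,0],[-12.2,3.5,-3.5,0],[-12.2,3.5,-3.5,0],[-12.2,3.5,-3.5,0],[-12.2,3.5,0,0],[-12.2,3.5,3.5,0],[-12.2,3.5,3.5,0],[-12.2,3.5,3.5,0]]'; python3 go.py 341 -430 23 80
```

```text
time_s: 7.08
tool_pos: [340.6, -427.6, 36.5]
tcp_rot: [[0.173, 0.985, -0.004], [0.985, -0.173, 0.006], [0.005, -0.005, -1.0]]
wrist_force: [-0.0, -0.9, -0.4]
opening: 0.181
t 7.08 p [ 340.6 -427.6   36.5] yaw 80.0 tilt [ 0.005 -0.005 -1.   ] F [-0.  -0.9 -0.4] open 0.181 q [ -57.   13.   95.    0.   73. -137.]
[-0.23  0.09  1.35] turn 0.0
```

```bash
python3 -m inch '[[0,0,0.5,0],[0,0,1.0,0],[0,0,1.3,0],[0,0,1.4,0],[0,0,1.4,0]]'; python3 go.py 341 -430 22 80
```

```text
time_s: 7.5
tool_pos: [341.8, -429.9, 25.7]
tcp_rot: [[0.173, 0.985, 0.001], [0.985, -0.173, -0.001], [-0.001, 0.001, -1.0]]
wrist_force: [0.3, 0.3, -0.9]
opening: 0.181
t 7.5 p [ 341.8 -429.9   25.7] yaw 80.0 tilt [-0.001  0.001 -1.   ] F [ 0.3  0.3 -0.9] open 0.181 q [ -57.   14.   95.    0.   71. -137.]
[-0.02 -0.08  0.37] turn 0.0
```

```bash
python3 -m inch '[[0,0,0.2,0],[0,0,0.3,0],[0,0,0.4,0],[0,0,0.4,0]]'; python3 go.py 341 -430 22 80
```

```text
time_s: 7.83
tool_pos: [342.0, -430.3, 23.6]
tcp_rot: [[0.173, 0.985, 0.001], [0.985, -0.173, -0.001], [-0.001, 0.001, -1.0]]
wrist_force: [-1.8, 2.7, 10.1]
opening: 0.186
t 7.83 p [ 342.  -430.3   23.6] yaw 80.0 tilt [-0.001  0.001 -1.   ] F [-1.8  2.7 10.1] open 0.186 q [ -57.   14.   95.    0.   71. -137.]
[ 0.01 -0.1   0.16] turn 0.0
```

```bash
python3 -m inch '[[0,0,0,0],[0,0,0,0],[0,0,0,0],[0,0,-3,0],[0,0,-7,0],[0,0,-11,0],[0,0,-14,0],[0,0,-14,0]]' 0.5; python3 go.py 454 -326 165 71.6
```

```text
time_s: 8.5
tool_pos: [343.8, -433.2, 169.6]
tcp_rot: [[0.173, 0.985, 0.008], [0.985, -0.173, -0.013], [-0.011, 0.01, -1.0]]
wrist_force: [0.8, -0.7, 0.2]
opening: 0.499
t 8.5 p [ 343.8 -433.2  169.6] yaw 80.0 tilt [-0.011  0.01  -1.   ] F [ 0.8 -0.7  0.2] open 0.499 q [ -57.    6.   86.    0.   87. -137.]
[12.48  8.99  0.41] turn 8.4
```

```bash
python3 -m inch '[[12.5,9,0,8.4],[12.5,9,0,8.4],[12.5,9,0,8.4],[12.5,9,0,8.4],[12.5,9,0,8.4],[12.5,9,0,8.4],[12.5,9,0,8.4],[12.5,9,0,8.4]]' 0.42; python3 go.py 454 -326 95 71.6; python3 - <<'E'
from fit import *
np.set_printoptions(precision=1,suppress=True)
t=frames("top",3);s=frames("scene",4)
b=cv2.resize(s["pixels"][195:285,260:380],(800,600),interpolation=cv2.INTER_CUBIC)
cv2.imwrite("pics/c3.png",cv2.cvtColor(b,cv2.COLOR_RGB2BGR))
W=cloud(s); print(fit(crop(W,380,640,-420,-250,20,116),manifold,(454,-325.8,-18.4)))
E
python3 go.py 454 -326 95 71.6
```

```text
time_s: 9.17
tool_pos: [451.0, -323.1, 160.6]
tcp_rot: [[0.317, 0.949, -0.001], [0.949, -0.317, 0.0], [-0.0, -0.001, -1.0]]
wrist_force: [-0.6, -0.0, 1.4]
opening: 0.42
t 9.17 p [ 451.  -323.1  160.6] yaw 71.5 tilt [-0.    -0.001 -1.   ] F [-0.6 -0.   1.4] open 0.42 q [ -41.    8.   86.   -0.   87. -113.]
[-0.18  0.38  6.56] turn -0.1
(array([ 455.2, -326.7,  -18.5]), 1140, np.float64(1.0012898144531732))
t 9.52 p [ 451.5 -322.8  161.1] yaw 71.6 tilt [ 0.  0. -1.] F [0. 0. 0.] open 0.424 q [ -41.    8.   86.    0.   87. -113.]
[-0.23  0.34  6.61] turn -0.0fit.py:34: RuntimeWarning: All-NaN slice encountered
  ss[0]["depth"]=np.nan_to_num(np.nanmedian(D,0)); ss[0]["pixels"]=np.mean([s["pixels"] for s in ss],0).astype(np.uint8)
```

View pics/c3.png

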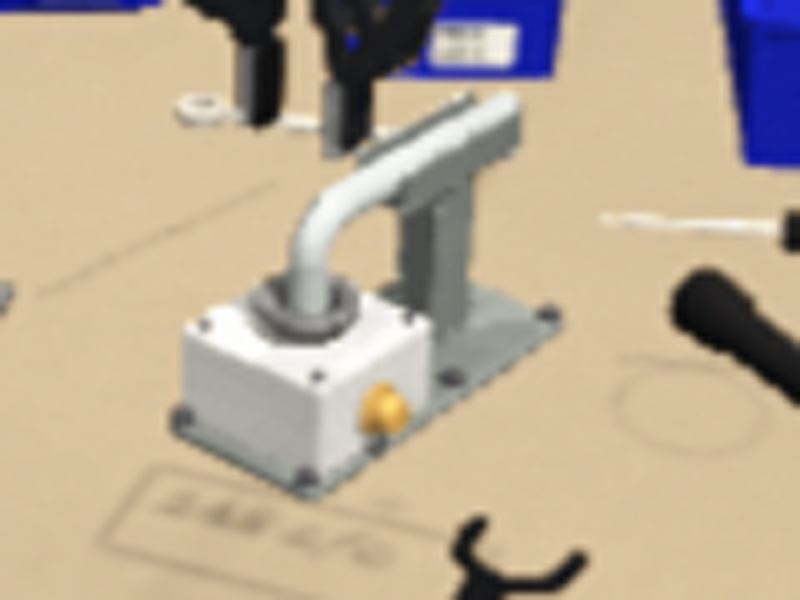

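The clip lies on the bench with its prongs at (520,560). The fingers at (260,90) and (350,120) are centred above the upright leg at (310,250). Next I descend around the pipe.

```bash
python3 -m inch '[[-0.23,0.38,0,0],[-0.23,0.38,3,0],[-0.23,0.38,6.5,0],[-0.23,0.38,6.9,0],[-0.23,0.38,6.9,0],[-0.23,0.38,6.9,0],[-0.23,0.38,6.9,0]]' 0.36; python3 go.py 454.5 -326 79 71.6; python3 - <<'E'
from fit import *
s=frames("scene",2)
b=cv2.resize(s["pixels"][195:265,270:350],(640,560),interpolation=cv2.INTER_CUBIC)
cv2.imwrite("pics/c4.png",cv2.cvtColor(b,cv2.COLOR_RGB2BGR))
E
```

```text
time_s: 10.1
tool_pos: [455.9, -326.7, 94.5]
tcp_rot: [[0.315, 0.949, 0.003], [0.949, -0.315, -0.003], [-0.002, 0.004, -1.0]]
wrist_force: [-0.0, -0.3, -0.2]
opening: 0.362
t 10.1 p [ 455.9 -326.7   94.5] yaw 71.6 tilt [-0.002  0.004 -1.   ] F [-0.  -0.3 -0.2] open 0.362 q [ -41.   11.   90.    0.   79. -113.]
[ 0.02 -0.16  1.54] turn 0.0fit.py:34: RuntimeWarning: All-NaN slice encountered
  ss[0]["depth"]=np.nan_to_num(np.nanmedian(D,0)); ss[0]["pixels"]=np.mean([s["pixels"] for s in ss],0).astype(np.uint8)
```

View pics/c4.png

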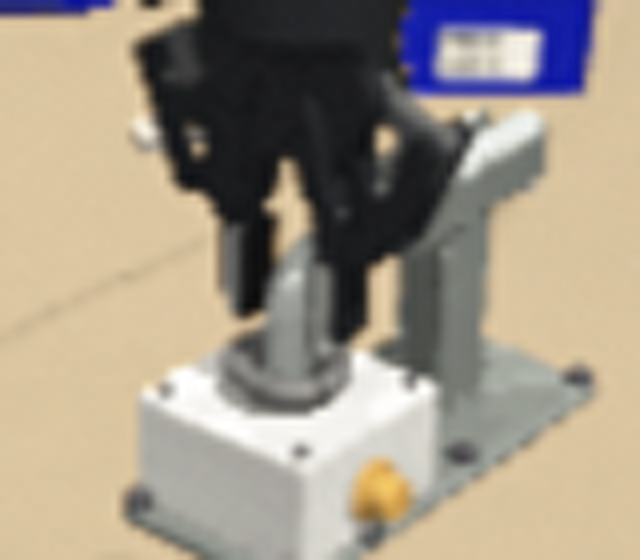

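The fingertips at (240,310) and (345,335) are on both sides of the upright leg, just above the ring flange at (288,375). Next I press the ring, watching the force.

```bash
python3 -m inch '[[0,-0.1,0.4,0],[0,-0.1,0.8,0],[0,-0.1,1.0,0],[0,-0.1,1.0,0],[0,-0.1,1.0,0]]' 0.31; python3 -m inch '[[0,0,0.3,0],[0,0,0.3,0],[0,0,0.3,0]]'; python3 -m inch '[[0,0,0.3,0],[0,0,0.3,0],[0,0,0.3,0]]'
```

```text
time_s: 10.62
tool_pos: [454.5, -325.9, 83.4]
tcp_rot: [[0.315, 0.949, 0.002], [0.949, -0.315, -0.002], [-0.001, 0.002, -1.0]]
wrist_force: [-0.4, -0.7, 5.2]
opening: 0.31
time_s: 10.87
tool_pos: [454.5, -325.9, 80.8]
tcp_rot: [[0.315, 0.949, 0.002], [0.949, -0.315, -0.002], [-0.001, 0.002, -1.0]]
wrist_force: [-1.2, 0.4, 7.3]
opening: 0.309
time_s: 11.12
tool_pos: [454.5, -325.9, 78.2]
tcp_rot: [[0.315, 0.949, 0.002], [0.949, -0.315, -0.002], [-0.001, 0.002, -1.0]]
wrist_force: [-2.1, 1.0, 8.2]
opening: 0.313
```

```bash
python3 -m inch '[[0,0,0.1,0],[0,0,0.2,0],[0,0,0.2,0]]'; python3 -m inch '[[0,0,0,0],[0,0,0,0],[0,0,0,0],[0,0,0,0],[0,0,0,0]]' 0 110
```

```text
time_s: 11.37
tool_pos: [454.5, -325.9, 77.8]
tcp_rot: [[0.315, 0.949, 0.002], [0.949, -0.315, -0.002], [-0.001, 0.003, -1.0]]
wrist_force: [-3.7, 2.5, 14.3]
opening: 0.311
time_s: 11.78
tool_pos: [455.3, -326.1, 78.4]
tcp_rot: [[0.315, 0.949, 0.004], [0.949, -0.315, -0.003], [-0.001, 0.005, -1.0]]
wrist_force: [-2.5, 3.4, 16.0]
opening: 0.18
```

```bash
python3 -m inch '[[0,0,-0.2,0],[0,0,-0.5,0],[0,0,-0.8,0],[0,0,-1.2,0],[0,0,-1.6,0],[0,0,-2.0,0]]'; python3 go.py 454.5 -326 140 71.6
```

```text
time_s: 12.28
tool_pos: [454.2, -325.9, 92.5]
tcp_rot: [[0.316, 0.949, 0.001], [0.949, -0.316, -0.001], [-0.001, 0.001, -1.0]]
wrist_force: [4.6, -3.3, -6.7]
opening: 0.188
t 12.28 p [ 454.2 -325.9   92.5] yaw 71.6 tilt [-0.001  0.001 -1.   ] F [ 4.6 -3.3 -6.7] open 0.188 q [ -41.   11.   90.   -0.   79. -113.]
[ 0.    0.04 -4.75] turn 0.0
```

```bash
python3 -m inch '[[0,0,-1,0],[0,0,-2,0],[0,0,-3,0],[0,0,-4,0],[0,0,-5,0],[0,0,-6,0],[0,0,-7.5,0],[0,0,-7.5,0],[0,0,-7.5,0]]'; python3 - <<'E'
from fit import *
np.set_printoptions(precision=1,suppress=True)
s=frames("scene",2); t=frames("top",2)
b=cv2.resize(s["pixels"][175:265,260:380],(800,600),interpolation=cv2.INTER_CUBIC)
cv2.imwrite("pics/c5.png",cv2.cvtColor(b,cv2.COLOR_RGB2BGR))
E
python3 go.py 454.5 -326 320 71.6
```

```text
time_s: 13.03
tool_pos: [454.2, -325.7, 170.4]
tcp_rot: [[0.315, 0.949, 0.002], [0.949, -0.315, -0.002], [-0.001, 0.002, -1.0]]
wrist_force: [-0.1, -1.0, -2.3]
opening: 0.178
t 13.23 p [ 453.3 -324.8  167.8] yaw 71.6 tilt [ 0.001 -0.002 -1.   ] F [-1.3  0.8 -2.8] open 0.179 q [ -41.    8.   85.    0.   87. -113.]
[ -0.06   0.12 -15.22] turn 0.0fit.py:34: RuntimeWarning: All-NaN slice encountered
  ss[0]["depth"]=np.nan_to_num(np.nanmedian(D,0)); ss[0]["pixels"]=np.mean([s["pixels"] for s in ss],0).astype(np.uint8)
```

View pics/c5.png

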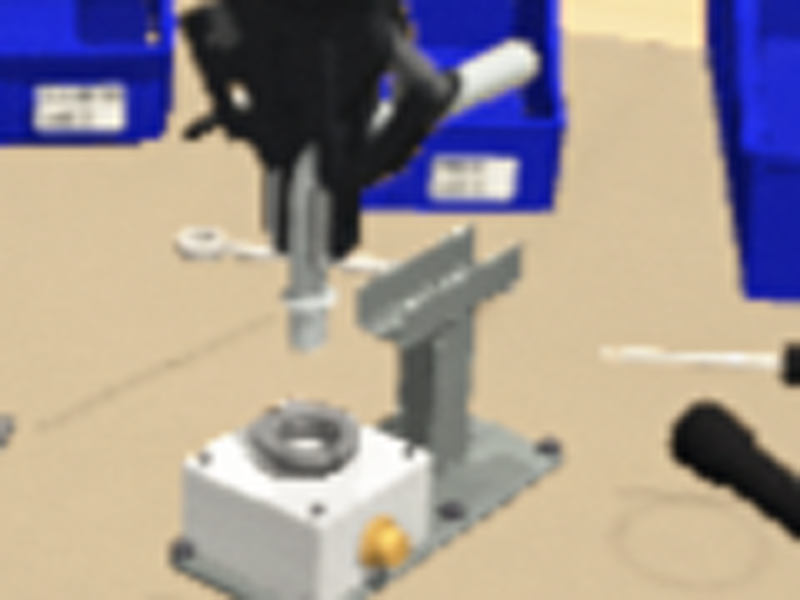

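The pipe is clear of the connector: the bead is visible at (308,300) and the ring is up and empty at (305,440). Next I lift over the fin and go to the timber's left side.

```bash
python3 -m inch '[[0,0,-16.7,0],[0,0,-16.7,0],[0,0,-16.7,0],[0,0,-16.7,0],[0,0,-16.7,0],[0,0,-16.7,0]]'; python3 go.py 562 77.5 335 -6.3
```

```text
time_s: 13.73
tool_pos: [454.5, -326.0, 339.5]
tcp_rot: [[0.315, 0.949, 0.005], [0.949, -0.315, -0.005], [-0.003, 0.006, -1.0]]
wrist_force: [0.3, 0.1, -2.8]
opening: 0.181
t 13.73 p [ 454.5 -326.   339.5] yaw 71.6 tilt [-0.003  0.006 -1.   ] F [ 0.3  0.1 -2.8] open 0.181 q [ -41.    6.   67.    0.  106. -113.]
[41.68 -2.53  0.33] turn 77.9
```

```bash
python3 -m inch '[[3.5,-0.2,0,7],[7,-0.4,0,14],[11,-0.7,0,21],[15,-0.9,0,28],[19,-1.1,0,35],[23,-1.4,0,42],[27,-1.6,0,49],[31,-1.9,0,56],[35,-2.1,0,63],[39,-2.4,0,70],[41.7,-2.5,0,77],[41.7,-2.5,0,77.9]]'; python3 go.py 562 77.5 335 -6.3 562 77.5 90 -6.3
```

```text
time_s: 14.73
tool_pos: [561.4, 83.9, 331.8]
tcp_rot: [[0.994, -0.108, -0.006], [-0.108, -0.994, 0.003], [-0.007, -0.003, -1.0]]
wrist_force: [-0.9, -0.6, -1.3]
opening: 0.184
t 14.73 p [561.4  83.9 331.8] yaw -6.2 tilt [-0.007 -0.003 -1.   ] F [-0.9 -0.6 -1.3] open 0.184 q [  3.   7.  67.   0. 106.   9.]
[ 0.12  0.63 -0.33] turn 0.1
[ 0.28  0.7  24.17] turn 0.1
```

```bash
python3 -m inch '[[0,0.5,4,0],[0,0.5,8,0],[0,0.5,12,0],[0,0.5,16,0],[0,0.5,20,0],[0,0.5,22,0],[0,0.5,22.5,0],[0,0.5,22.5,0],[0,0.5,22.5,0]]'; python3 go.py 562 77.5 62 -6.3; python3 - <<'E'
from fit import *
np.set_printoptions(precision=1,suppress=True)
W=np.vstack([cloud(snap(c)).reshape(-1,3) for c in ("top","scene") for _ in range(2)])
P=crop(W,520,620,-110,70,112,152)
# long-leg: axis line
print(len(P),np.median(P,0),P.min(0),P.max(0))
for y0,y1 in ((-80,-50),(-50,-20),(-20,10),(10,40)):
    q=P[(P[:,1]>y0)&(P[:,1]<y1)]; print(y0,len(q),np.median(q,0) if len(q) else "", np.percentile(q[:,2],95) if len(q) else "")
E
python3 go.py 562 77.5 62 -6.3
```

```text
time_s: 15.48
tool_pos: [561.2, 73.3, 111.1]
tcp_rot: [[0.994, -0.109, -0.0], [-0.109, -0.994, 0.0], [-0.0, -0.0, -1.0]]
wrist_force: [0.4, -0.4, -1.0]
opening: 0.181
t 15.48 p [561.2  73.3 111.1] yaw -6.3 tilt [-0. -0. -1.] F [ 0.4 -0.4 -1. ] open 0.181 q [ 2. 11. 88.  0. 81.  8.]
[ 0.04 -0.42  4.91] turn 0.0
833 [549.   10.4 142.4] [521.5 -67.2 112.4] [601.1  70.  151.9]
-80 84 [541.9 -57.4 141.9] 149.35247520968068
-50 170 [544.7 -35.  142.5] 149.0593612967125
-20 162 [548.5  -5.5 142.9] 150.31139375476744
10 156 [552.1  24.5 142.5] 149.14231806453486
t 15.68 p [562.5  73.4 113.6] yaw -6.3 tilt [ 0.005 -0.001 -1.   ] F [ 0.2  0.7 -1.9] open 0.183 q [ 2. 11. 88.  0. 81.  8.]
[-0.12 -0.4   5.16] turn 0.0
```

```bash
python3 -m inch '[[0,-0.4,0,0],[0,-0.4,1.5,0],[0,-0.4,3,0],[0,-0.4,4,0],[0,-0.4,4.5,0],[0,-0.4,4.5,0],[0,-0.4,4.5,0]]'; python3 -m inch '[[0,0,0.2,0],[0,0,0.4,0],[0,0,0.6,0],[0,0,0.6,0]]'; python3 go.py 562 77.5 62 -6.3;
```

```text
time_s: 16.27
tool_pos: [561.7, 77.4, 66.4]
tcp_rot: [[0.994, -0.109, 0.0], [-0.109, -0.994, 0.0], [0.0, -0.0, -1.0]]
wrist_force: [0.2, -0.5, -2.1]
opening: 0.183
time_s: 16.6
tool_pos: [562.1, 77.3, 61.0]
tcp_rot: [[0.994, -0.11, 0.002], [-0.11, -0.994, 0.0], [0.002, -0.0, -1.0]]
wrist_force: [-0.4, -0.2, 0.1]
opening: 0.186
t 16.6 p [562.1  77.3  61. ] yaw -6.3 tilt [ 0.002 -0.    -1.   ] F [-0.4 -0.2  0.1] open 0.186 q [ 2. 14. 91.  0. 75.  8.]
[-0.01 -0.02 -0.1 ] turn 0.0
```

```bash
python3 -m inch '[[0,0,0.1,0],[0,0,0.15,0],[0,0,0.15,0]]'; python3 go.py 562 77.5 62 -6.3;
```

```text
time_s: 16.85
tool_pos: [562.2, 77.3, 60.9]
tcp_rot: [[0.994, -0.109, 0.002], [-0.109, -0.994, 0.0], [0.002, -0.0, -1.0]]
wrist_force: [-2.1, 0.5, 7.2]
opening: 0.18
t 16.85 p [562.2  77.3  60.9] yaw -6.3 tilt [ 0.002 -0.    -1.   ] F [-2.1  0.5  7.2] open 0.18 q [ 2. 14. 91.  0. 75.  8.]
[-0.02 -0.01 -0.11] turn 0.0
```

```bash
python3 -m inch '[[0,0,0,0],[0,0,0,0],[0,0,0,0],[0,0,-1,0],[0,0,-3,0],[0,0,-6,0],[0,0,-8,0],[0,0,-8,0],[0,0,-8,0]]' 0.45; python3 - <<'E'
from fit import *
np.set_printoptions(precision=1,suppress=True)
W=np.vstack([cloud(snap(c)).reshape(-1,3) for c in ("top","scene") for _ in range(2)])
P=crop(W,520,620,-100,100,84,105)
for y0,y1 in ((-75,-50),(-50,-20),(-20,10),(10,40),(40,90)):
    q=P[(P[:,1]>y0)&(P[:,1]<y1)]; print(y0,len(q),np.median(q,0) if len(q) else "", np.percentile(q[:,2],90) if len(q) else "")
print(P.min(0),P.max(0))
q=fit(P,lambda p:pipe(p,84.5),(562,77.4,-96.3)); print(q)
E
python3 go.py 555.6 19.8 97 -6.3
```

```text
time_s: 17.6
tool_pos: [562.6, 77.3, 140.8]
tcp_rot: [[0.994, -0.109, 0.004], [-0.109, -0.994, 0.0], [0.004, -0.001, -1.0]]
wrist_force: [-0.8, 0.5, 0.0]
opening: 0.445
-75 54 [541.1 -55.9  90.2] 96.36118030673609
-50 146 [544.6 -34.4  91.5] 95.59422023290966
-20 162 [548.4  -5.   90.9] 95.64879802834832
10 164 [552.8  24.3  91.6] 96.71821718625907
40 134 [555.3  53.8  91.5] 96.6440874186315
[521.  -63.6  84. ] [617.5  78.3 104.1]
(array([561.7,  79.1, -96.8]), 612, np.float64(1.9780686143602804))
t 17.8 p [560.4  77.2 136.7] yaw -6.3 tilt [-0.003  0.    -1.   ] F [-0.8 -0.3 -0. ] open 0.45 q [ 2. 10. 86.  0. 84.  8.]
[0.16 5.76 3.98] turn 0.0
```

```bash
python3 -m inch '[[0.1,3,0,0],[0.1,5.8,0,0],[0.1,5.8,0,0],[0.1,5.8,1.5,0],[0.1,5.8,3,0],[0.1,5.8,3.9,0],[0.1,5.8,3.9,0],[0.1,5.8,3.9,0]]'; python3 go.py 555 20 97 -6.4
```

```text
time_s: 18.47
tool_pos: [555.4, 19.9, 98.3]
tcp_rot: [[0.994, -0.109, -0.003], [-0.109, -0.994, 0.0], [-0.003, -0.0, -1.0]]
wrist_force: [1.0, 0.3, 0.4]
opening: 0.45
t 18.47 p [555.4  19.9  98.3] yaw -6.3 tilt [-0.003 -0.    -1.   ] F [1.  0.3 0.4] open 0.45 q [-4. 10. 90.  0. 80.  2.]
[-0.04 -0.01  0.13] turn 0.1
```

```bash
python3 -m inch '[[0,0,0.15,0],[0,0,0.15,0],[0,0,0.15,0],[0,0,0.15,0],[0,0,0.15,0],[0,0,0.15,0],[0,0,0.15,0]]' 0 110; python3 go.py 555 20 97 -6.4
```

```text
time_s: 19.05
tool_pos: [556.8, 19.6, 99.1]
tcp_rot: [[0.994, -0.109, 0.002], [-0.109, -0.994, 0.0], [0.002, -0.0, -1.0]]
wrist_force: [-0.6, 0.3, 3.8]
opening: 0.158
t 19.05 p [556.8  19.6  99.1] yaw -6.3 tilt [ 0.002 -0.    -1.   ] F [-0.6  0.3  3.8] open 0.158 q [-4. 10. 90.  0. 79.  2.]
[-0.18 -0.02  0.21] turn 0.1
```

```bash
python3 -m inch '[[0,0,-0.5,0],[0,0,-1.5,0],[0,0,-3,0],[0,0,-5,0],[0,0,-7,0],[0,0,-9,0],[0,0,-10,0],[0,0,-10,0],[0,0,-10,0]]'; python3 - <<'E'
from fit import *
np.set_printoptions(precision=1,suppress=True)
s=frames("scene",3);t=frames("top",2)
W=np.vstack([cloud(s).reshape(-1,3),cloud(t).reshape(-1,3)])
P=crop(W,500,620,-100,110,80,230)
for z in range(80,230,15):
    q=P[(P[:,2]>z)&(P[:,2]<=z+15)]; print(z,len(q),np.median(q,0) if len(q) else "")
A=crop(cloud(s),500,620,-90,-25,150,230)
for y0,y1 in ((-80,-60),(-60,-45),(-45,-30)):
    q=A[(A[:,1]>y0)&(A[:,1]<y1)]; print(y0,len(q),np.median(q,0) if len(q) else "")
b=cv2.resize(s["pixels"][160:250,175:295],(800,600),interpolation=cv2.INTER_CUBIC)
cv2.imwrite("pics/c6.png",cv2.cvtColor(b,cv2.COLOR_RGB2BGR))
E
python3 go.py 555 20 250 -6.4
```

```text
time_s: 19.8
tool_pos: [556.1, 19.4, 198.0]
tcp_rot: [[0.994, -0.11, 0.0], [-0.11, -0.994, -0.0], [0.0, 0.0, -1.0]]
wrist_force: [0.2, -0.1, -3.3]
opening: 0.159
80 26 [558.3 -10.8  82.1]
95 12 [555.7  71.3 106.2]
110 29 [554.3  73.8 119.5]
125 27 [555.3  71.7 131.1]
140 22 [555.8  73.5 147.1]
155 20 [556.1  72.3 162.4]
170 97 [545.9 -19.  181.7]
185 214 [546.9 -13.8 190.2]
200 49 [544.9  14.4 207.7]
215 60 [554.9  11.8 224.6]
-80 13 [539.7 -64.2 189.1]
-60 23 [540.7 -52.8 187.8]
-45 21 [543.2 -36.8 186.9]
t 20.05 p [555.4  19.6 196.2] yaw -6.3 tilt [-0.003  0.    -1.   ] F [-0.2 -0.8 -2.5] open 0.159 q [-4.  7. 83.  0. 91.  2.]
[-0.06 -0.04 -5.38] turn 0.1fit.py:34: RuntimeWarning: All-NaN slice encountered
  ss[0]["depth"]=np.nan_to_num(np.nanmedian(D,0)); ss[0]["pixels"]=np.mean([s["pixels"] for s in ss],0).astype(np.uint8)
```

View pics/c6.png

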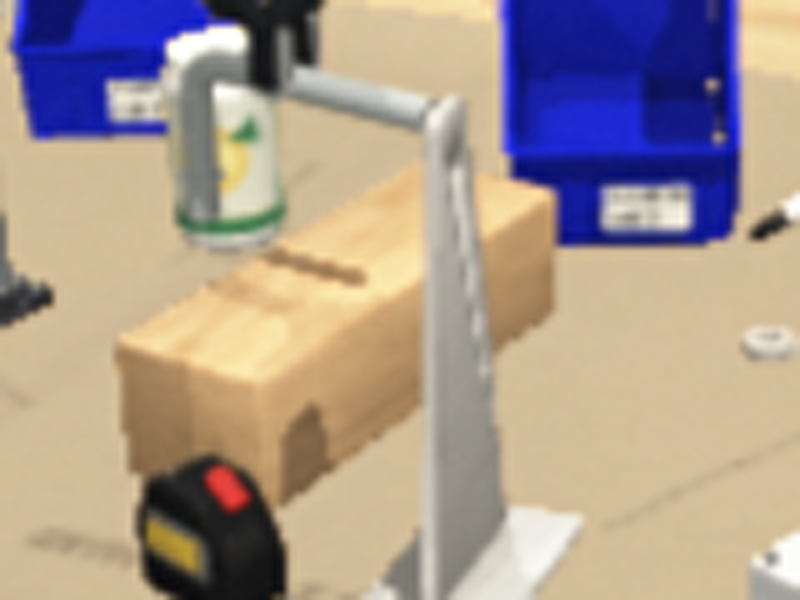

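The pipe is held level at the middle of the long leg, with the beaded leg hanging at (200,150). The timber, can, tape and fin are undisturbed. Next I raise it, turn it and go above the fixture.

```bash
python3 go.py 535.7 266 255 80.4; python3 -m inch '[[0,0,-3.5,0],[-0.2,-2,-5.9,-7],[-0.3,-4,-5.9,-14],[-0.5,-6.5,-5.9,-21],[-0.8,-9,-5.9,-28],[-1,-11.5,-5.9,-35],[-1.5,-14,-5.9,-42],[-2,-17,-5.9,-49],[-3,-20,-5.9,-56],[-4,-23,-5.9,-63],[-4.6,-24.5,-5.9,-70],[-4.6,-24.5,-5.9,-77]]';  python3 go.py 535.7 266 255 80.4
```

```text
t 20.05 p [555.4  19.6 196.2] yaw -6.3 tilt [-0.003  0.    -1.   ] F [-0.2 -0.8 -2.5] open 0.159 q [-4.  7. 83.  0. 91.  2.]
[ -4.67 -24.28  -5.86] turn -86.7
time_s: 21.05
tool_pos: [535.6, 271.9, 255.7]
tcp_rot: [[0.32, 0.948, -0.003], [0.948, -0.32, 0.001], [0.0, -0.003, -1.0]]
wrist_force: [0.0, -0.2, -1.5]
opening: 0.164
t 21.05 p [535.6 271.9 255.7] yaw 71.4 tilt [ 0.    -0.003 -1.   ] F [ 0.  -0.2 -1.5] open 0.164 q [ 21.  12.  71.   0.  98. -50.]
[-0.56  0.2   0.07] turn -9.0
```

```bash
python3 -m inch '[[-0.4,0.15,0,-5],[-0.4,0.15,0,-9],[-0.4,0.15,2,-9],[-0.4,0.15,5,-9],[-0.4,0.15,6,-9],[-0.4,0.15,6,-9],[-0.4,0.15,6,-9],[-0.4,0.15,6,-9]]';  python3 go.py 535.7 266 200 80.4;python3 - <<'E'
from fit import *
np.set_printoptions(precision=1,suppress=True)
S=frames("scene",5);T=frames("top",5)
C={"scene":cloud(S),"top":cloud(T)}; C["both"]=np.vstack([c.reshape(-1,3) for c in C.values()])
for n,W in C.items():
    P=crop(W,440,660,230,320,100,200)
    z0=183.; print(n,"pipe",fit(P,lambda p:pipe(p,z0),(478.4,275.7,-9.6),gate=8))
    for x0,x1 in ((470,505),(505,520),(560,585),(585,605),(605,625)):
        q=P[(P[:,0]>x0)&(P[:,0]<x1)&(P[:,2]>165)]; print("  ",x0,len(q),np.median(q,0) if len(q) else "")
    print(n,"fixture",fit(crop(W,420,650,200,350,30,120),fixture,(478.4,275.7,-9.6)))
E
python3 go.py 535.7 266 150 80.4
```

```text
time_s: 21.72
tool_pos: [537.9, 263.8, 198.4]
tcp_rot: [[0.178, 0.984, 0.002], [0.984, -0.178, 0.0], [0.0, 0.002, -1.0]]
wrist_force: [0.8, 0.5, -1.7]
opening: 0.159
t 21.72 p [537.9 263.8 198.4] yaw 79.7 tilt [ 0.     0.002 -1.   ] F [ 0.8  0.5 -1.7] open 0.159 q [ 21.  12.  76.  -0.  91. -59.]
[ 0.17 -0.25 -0.16] turn -0.7
scene pipe (array([482.4, 272.8, -10.6]), 305, np.float64(1.4948344520713617))
   470 71 [485.1 266.  182.6]
   505 20 [513.  260.6 189.1]
   560 34 [573.2 249.6 189.1]
   585 22 [595.7 245.5 187.6]
   605 23 [614.4 242.1 189.9]
scene fixture (array([479. , 274.7,  -9.5]), 524, np.float64(1.11694076749409))
top pipe (array([484. , 277.6, -12.5]), 95, np.float64(1.3062776664282278))
   470 3 [483.4 284.5 177.9]
   505 0 
   560 33 [574.5 254.7 189.5]
   585 29 [595.7 252.  190.2]
   605 26 [613.7 247.4 191.5]
top fixture (array([477.1, 276.4,  -9.9]), 80, np.float64(1.0990060922322051))
both pipe (array([482.4, 272.8, -10.4]), 400, np.float64(1.480855826615794))
   470 74 [485.  266.1 182.2]
   505 20 [513.  260.6 189.1]
   560 67 [574.5 251.5 189.5]
   585 51 [595.7 246.8 189.7]
   605 49 [614.1 245.  190.3]
both fixture (array([478.7, 274.9,  -9.5]), 604, np.float64(1.2207964768259467))
t 22.22 p [537.4 263.8 197.3] yaw 79.7 tilt [ 0.  0. -1.] F [-0.3 -0.2 -2.2] open 0.159 q [ 21.  12.  77.   0.  91. -59.]
[ 0.18 -0.2   4.73] turn -0.7fit.py:34: RuntimeWarning: All-NaN slice encountered
  ss[0]["depth"]=np.nan_to_num(np.nanmedian(D,0)); ss[0]["pixels"]=np.mean([s["pixels"] for s in ss],0).astype(np.uint8)
```

```bash
python3 go.py 534.6 266.1 150 80.4; python3 -m inch '[[0.1,-0.2,0,-0.7],[0.18,-0.32,0,-0.7],[0.18,-0.32,0,-0.7],[0.18,-0.32,1.5,-0.7],[0.18,-0.32,3,-0.7],[0.18,-0.32,4,-0.7],[0.18,-0.32,4.7,-0.7],[0.18,-0.32,4.7,-0.7],[0.18,-0.32,4.7,-0.7]]';  python3 go.py 534.6 266.1 113 80.4
```

```text
t 22.22 p [537.4 263.8 197.3] yaw 79.7 tilt [ 0.  0. -1.] F [-0.3 -0.2 -2.2] open 0.159 q [ 21.  12.  77.   0.  91. -59.]
[ 0.18 -0.31  4.73] turn -0.7
time_s: 22.97
tool_pos: [534.0, 266.7, 149.4]
tcp_rot: [[0.166, 0.986, -0.002], [0.986, -0.166, 0.001], [0.0, -0.002, -1.0]]
wrist_force: [-0.1, 2.2, -3.1]
opening: 0.162
t 22.97 p [534.  266.7 149.4] yaw 80.4 tilt [ 0.    -0.002 -1.   ] F [-0.1  2.2 -3.1] open 0.162 q [ 21.  13.  81.   0.  86. -59.]
[-0.05  0.08  3.64] turn 0.0
```

```bash
python3 - <<'E'
from fit import *
np.set_printoptions(precision=1,suppress=True)
S=frames("scene",6);T=frames("top",2)
W=cloud(S)
z0=135.
print("pipe",fit(crop(W,440,660,230,320,118,160),lambda p:pipe(p,z0),(478.4,275.7,-9.6),gate=8))
a=cv2.resize(S["pixels"][165:225,115:205],(800,533),interpolation=cv2.INTER_CUBIC)
cv2.imwrite("pics/c7.png",cv2.cvtColor(a,cv2.COLOR_RGB2BGR))
E
python3 go.py 534.6 266.1 113 80.4
```

```text
pipe (array([477.3, 274.6,  -9.6]), 199, np.float64(1.5497177728806282))
t 23.37 p [534.6 266.4 150.5] yaw 80.4 tilt [ 0.001  0.    -1.   ] F [-0.3  3.4 -3.5] open 0.159 q [ 21.  13.  81.   0.  86. -59.]
[-0.03  0.    3.75] turn 0.0fit.py:34: RuntimeWarning: All-NaN slice encountered
  ss[0]["depth"]=np.nan_to_num(np.nanmedian(D,0)); ss[0]["pixels"]=np.mean([s["pixels"] for s in ss],0).astype(np.uint8)
```

View pics/c7.png

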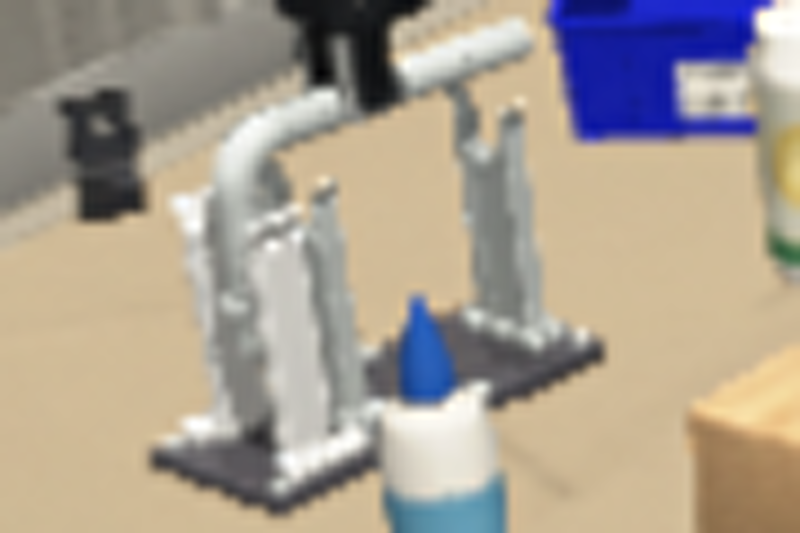

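The beaded leg at (235,250) is between the cheeks, and the long leg lines up over both saddles, at (320,185) and (485,130). A small side force suggests light contact with a cheek. I nudge sideways and continue down gently.

```bash
python3 -m inch '[[0.08,0.08,0,0],[0.08,0.08,0,0],[0.08,0.08,0,0]]'; python3 -m inch '[[0,0,0.4,0],[0,0,0.8,0],[0,0,1.2,0],[0,0,1.2,0],[0,0,1.2,0]]';  python3 go.py 535 266.4 113 80.4
```

```text
time_s: 23.62
tool_pos: [535.6, 266.5, 150.4]
tcp_rot: [[0.167, 0.986, 0.001], [0.986, -0.167, -0.001], [-0.0, 0.001, -1.0]]
wrist_force: [-0.0, 1.4, -2.0]
opening: 0.155
time_s: 24.03
tool_pos: [535.1, 266.7, 137.3]
tcp_rot: [[0.167, 0.986, -0.001], [0.986, -0.167, -0.0], [-0.0, -0.001, -1.0]]
wrist_force: [0.8, 1.1, -2.5]
opening: 0.159
t 24.03 p [535.1 266.7 137.3] yaw 80.4 tilt [-0.    -0.001 -1.   ] F [ 0.8  1.1 -2.5] open 0.159 q [ 21.  14.  81.   0.  85. -59.]
[-0.03 -0.    2.43] turn 0.0
```

```bash
python3 -m inch '[[0.03,0,0.3,0],[0.03,0,0.6,0],[0.03,0,0.9,0],[0.03,0,0.9,0]]'; python3 -m inch '[[0,0,0.3,0],[0,0,0.5,0],[0,0,0.5,0]]';  python3 go.py 535 266.4 113 80.4
```

```text
time_s: 24.37
tool_pos: [535.2, 266.9, 128.1]
tcp_rot: [[0.167, 0.986, -0.001], [0.986, -0.167, -0.0], [-0.001, -0.001, -1.0]]
wrist_force: [-0.4, 0.8, -2.5]
opening: 0.163
time_s: 24.62
tool_pos: [535.3, 267.0, 123.5]
tcp_rot: [[0.167, 0.986, -0.001], [0.986, -0.167, -0.0], [-0.0, -0.001, -1.0]]
wrist_force: [-0.1, 0.4, -2.6]
opening: 0.164
t 24.62 p [535.3 267.  123.5] yaw 80.4 tilt [-0.    -0.001 -1.   ] F [-0.1  0.4 -2.6] open 0.164 q [ 21.  14.  82.   0.  83. -59.]
[-0.06 -0.01  1.05] turn 0.0
```

```bash
python3 -m inch '[[0,0,0.2,0],[0,0,0.4,0],[0,0,0.6,0],[0,0,0.6,0]]'; python3 -m inch '[[0,0,0.15,0],[0,0,0.3,0],[0,0,0.3,0]]';  python3 go.py 535 266.4 113 80.4
```

```text
time_s: 24.95
tool_pos: [535.4, 267.2, 117.6]
tcp_rot: [[0.166, 0.986, -0.0], [0.986, -0.166, 0.0], [0.0, -0.0, -1.0]]
wrist_force: [1.2, 1.0, -2.1]
opening: 0.159
time_s: 25.2
tool_pos: [535.5, 267.2, 115.0]
tcp_rot: [[0.166, 0.986, 0.0], [0.986, -0.166, 0.0], [0.0, 0.0, -1.0]]
wrist_force: [-0.6, 1.0, -1.9]
opening: 0.156
t 25.2 p [535.5 267.2 115. ] yaw 80.4 tilt [ 0.  0. -1.] F [-0.6  1.  -1.9] open 0.156 q [ 21.  15.  83.   0.  82. -59.]
[-0.08 -0.04  0.2 ] turn 0.0
```

```bash
python3 -m inch '[[0,0,0.1,0],[0,0,0.2,0],[0,0,0.2,0]]'; python3 -m inch '[[0,0,0.1,0],[0,0,0.1,0],[0,0,0.1,0]]'
```

```text
time_s: 25.45
tool_pos: [535.5, 267.2, 114.4]
tcp_rot: [[0.166, 0.986, 0.001], [0.986, -0.166, 0.0], [0.0, 0.001, -1.0]]
wrist_force: [-3.7, -0.4, 4.0]
opening: 0.159
time_s: 25.7
tool_pos: [535.5, 267.2, 114.3]
tcp_rot: [[0.166, 0.986, 0.001], [0.986, -0.166, 0.0], [0.001, 0.001, -1.0]]
wrist_force: [-4.0, -1.4, 7.6]
opening: 0.159
```

```bash
python3 - <<'E'
from fit import *
np.set_printoptions(precision=2,suppress=True)
S=frames("scene",6);W=cloud(S)
P=crop(W,440,660,225,320,70,125)
a=np.radians(-9.6)
L=loc(P,(478.5,275.5,-9.6))
m=(abs(L[:,1])<11)&(L[:,2]>92)
for x0,x1 in ((12,22),(36,44),(72,90),(90,116),(131,145)):
    q=L[m&(L[:,0]>x0)&(L[:,0]<x1)]; print(x0,len(q),np.median(q,0) if len(q) else "",np.percentile(q[:,2],90) if len(q) else "")
for z in (98,99,100,101,102,104): print(z,fit(P[m],lambda p:pipe(p,z),(478.5,275.5,-9.6),gate=8))
E
```

```text
12 5 [ 17.12  -3.01 110.09] 110.80344932925429
36 4 [ 41.31  -7.22 101.62] 108.51174587183776
72 16 [ 82.87  -7.36 104.7 ] 110.20380000326236
90 30 [104.34  -6.45 105.37] 110.39660984122163
131 9 [140.59  -6.6  104.43] 109.7531792876899
98 (array([478.  , 275.7 ,  -9.91]), 110, np.float64(2.438112363065529))
99 (array([478.71, 275.91,  -9.85]), 112, np.float64(2.057320506784052))
100 (array([479.36, 275.97,  -9.76]), 113, np.float64(1.4107052994772928))
101 (array([480.  , 275.84,  -9.61]), 114, np.float64(0.9187796948193903))
102 (array([480.67, 275.85,  -9.55]), 116, np.float64(0.7408875998445001))
104 (array([481.97, 275.7 ,  -9.39]), 117, np.float64(1.2728073219447555))fit.py:34: RuntimeWarning: All-NaN slice encountered
  ss[0]["depth"]=np.nan_to_num(np.nanmedian(D,0)); ss[0]["pixels"]=np.mean([s["pixels"] for s in ss],0).astype(np.uint8)
```

```bash
python3 -m inch '[[0,0,-0.05,0],[0,0,-0.05,0],[0,0,-0.05,0],[0,0,-0.05,0]]' 0.4; python3 -m inch '[[0,0,-1,0],[0,0,-3,0],[0,0,-6,0],[0,0,-10,0],[0,0,-14,0],[0,0,-16,0],[0,0,-16,0],[0,0,-16,0]]'; python3 - <<'E'
from fit import *
np.set_printoptions(precision=2,suppress=True)
S=frames("scene",6);T=frames("top",4)
for n,W in (("scene",cloud(S)),("top",cloud(T))):
    P=crop(W,440,660,225,320,60,125)
    L=loc(P,(478.5,275.5,-9.6)); m=(abs(L[:,1])<11)&(L[:,2]>95)
    for x0,x1 in ((10,23),(36,60),(60,90),(90,117),(131,146)):
        q=L[m&(L[:,0]>x0)&(L[:,0]<x1)]; print(n,x0,len(q),np.median(q,0) if len(q) else "",np.percentile(q[:,2],90) if len(q) else "")
    for z in (100,102): print(z,fit(P[m],lambda p:pipe(p,z),(478.5,275.5,-9.6),gate=8))
    np.savez("/tmp/%s_end.npz"%n,W=W)
a=cv2.resize(S["pixels"][165:225,115:205],(600,400),interpolation=cv2.INTER_CUBIC)
b=cv2.resize(S["pixels"][150:310,110:450],(600,282),interpolation=cv2.INTER_CUBIC)
b=np.vstack([a,b])[:600]
cv2.imwrite("pics/c8.png",cv2.cvtColor(cv2.resize(np.vstack([a,cv2.resize(S["pixels"][150:310,110:450],(425,200))[:, :] if 0 else cv2.resize(S["pixels"][150:310,110:450],(600,200))]),(600,600)),cv2.COLOR_RGB2BGR))
E
```

```text
time_s: 26.33
tool_pos: [535.4, 267.0, 112.1]
tcp_rot: [[0.167, 0.986, -0.0], [0.986, -0.167, -0.0], [-0.0, -0.0, -1.0]]
wrist_force: [0.1, 1.1, -0.3]
opening: 0.399
time_s: 27.0
tool_pos: [536.2, 267.3, 275.4]
tcp_rot: [[0.167, 0.986, 0.005], [0.986, -0.167, 0.002], [0.003, 0.004, -1.0]]
wrist_force: [-0.7, 0.1, -0.7]
opening: 0.399
scene 10 8 [ 17.43  -2.16 108.69] 110.16556763921703
scene 36 26 [ 50.97  -5.95 105.15] 110.95585818225948
scene 60 33 [ 75.81  -6.34 106.7 ] 110.68981937225033
scene 90 32 [102.65  -6.18 106.66] 110.6885235684368
scene 131 9 [141.28  -7.3  106.68] 110.22766386409987
100 (array([479.7 , 276.17, -10.05]), 131, np.float64(1.2337113865212581))
102 (array([481.37, 276.31,  -9.94]), 131, np.float64(0.6167623526320742))
top 10 17 [ 16.76  -1.34 107.05] 112.52787451757118
top 36 25 [ 44.94  -1.27 106.76] 110.48978859172867
top 60 11 [ 85.63  -5.76 103.82] 108.05001077760517
top 90 37 [103.96  -0.82 106.97] 110.31240595485683
top 131 18 [138.07  -0.95 106.83] 111.24759475793155
100 (array([479.45, 277.34, -10.08]), 153, np.float64(1.5144747985175684))
102 (array([479.47, 277.6 , -10.07]), 153, np.float64(1.6619613983593418))fit.py:34: RuntimeWarning: All-NaN slice encountered
  ss[0]["depth"]=np.nan_to_num(np.nanmedian(D,0)); ss[0]["pixels"]=np.mean([s["pixels"] for s in ss],0).astype(np.uint8)
```

View pics/c8.png

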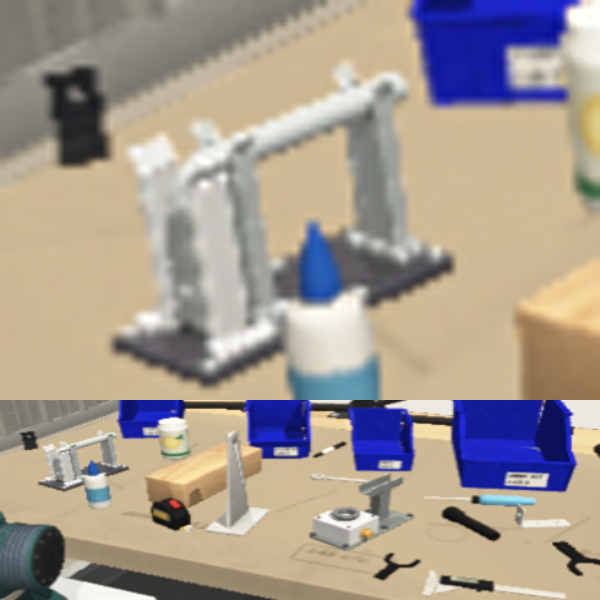

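The pipe is down in both saddles with the beaded leg between the cheeks. The clip lies on the bench right of the manifold, and the can, bottle, fin and tape are standing. One last numeric check covers height against the known start height and whether the bystanders moved.

```bash
python3 - <<'E'
from fit import *
np.set_printoptions(precision=1,suppress=True)
for c in ("scene","top"):
    W0=np.load("/tmp/%s.npz"%c)["W"]; W1=np.load("/tmp/%s_end.npz"%c)["W"]
    for n,W,q in (("start(103)",W0,(454.3,-326,-18.4)),("end(100)",W1,(479,276,-9.8))):
        L=loc(crop(W,380,680,-420,330,60,130),q); L=L[(abs(L[:,1])<6)&(L[:,0]>20)&(L[:,0]<145)&(L[:,2]>95)]
        o=L[:,2]-np.sqrt(81-L[:,1]**2); print(c,n,len(L),"axis z",np.percentile(o,[25,50,75]))
    for n,R in dict(can=(640,800,120,230,30,110),bottle=(360,460,90,180,30,110),fin=(370,520,-180,-90,60,240),tape=(330,430,-110,0,20,80)).items():
        print(n,np.median(crop(W0,*R),0),np.median(crop(W1,*R),0))
E
python3 go.py
```

```text
scene start(103) 79 axis z [104.  104.4 104.8]
scene end(100) 54 axis z [100.5 101.3 102.2]
can [701.7 157.3  71.7] [700.8 157.7  72.1]
bottle [399.6 126.3  67.7] [399.2 126.2  67.8]
fin [ 432.  -136.7  140.7] [ 432.5 -136.8  140.2]
tape [373.8 -46.2  45.9] [374.1 -45.7  46.4]
top start(103) 113 axis z [100.9 102.1 103.6]
top end(100) 82 axis z [ 97.3  99.  101.9]
can [704.3 157.4  90.2] [704.  157.3  86.1]
bottle [409.8 130.3  84.9] [410.1 130.4  85.8]
fin [ 433.  -133.5  182.4] [ 434.5 -133.4  182.4]
tape [383.1 -33.2  59.8] [383.2 -33.2  59.5]
t 27.5 p [535.3 267.1 271.9] yaw 80.4 tilt [-0.    -0.001 -1.   ] F [-0.5 -0.2  0.1] open 0.398 q [ 21.  11.  69.   0. 100. -59.]
```

```bash
python3 -c "
from station import robot; print(robot.sign_off())"
```

```text
the job is handed in; nothing more can be done
None
```

The pipe is in the checking fixture, and I handed the job in at about 27.5 s of the 70 s allowed. I drew the clip about 70 mm out and laid it on the bench to the right of the manifold. I then pushed the ring fully down with the fingertips and pulled the pipe straight up and out. After regripping the pipe on the timber, I lowered it into the fixture until it touched down, with an upward force of about 8 N on the tool. I then let go.

**Checks that passed:**
- **Seating:** the pipe's axis ended 3.1 mm below its start height in both cameras. With the start at 103 mm, that puts it at the 100 mm it should have when home, and it lies level.
- **Bystanders:** the can, bottle, fin and tape stayed within about 1.5 mm of where they began. The can's height reading from the top camera changed by 4 mm, but its position held.
- **Clear at the end:** the gripper stood well above the work, touching nothing.

**Disagreements between measurements:**
- The two cameras differ by 1–3 mm on the poses. Both put the seated pipe 1–2 mm too far along its long leg, which the saddles leave free, so I left it.
- On the way down the beaded leg seems to have touched a cheek lightly, at about 3 N. I moved it sideways 0.8 mm and the force went away.

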